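# Fit a grinding point in the air grinder's collet

## Robot

A 7-joint arm with a two-finger parallel gripper is mounted at the origin on the work surface. World frame = base frame: x ahead of the robot, y to its left, z up, the work surface at z = 0. Lengths are in m, angles in rad, forces in N, time in s.
With the tool pointing down it reaches from about 0.4 to 0.925 m from the base axis. Payload 4.1 kg.
Tool frame: the origin (TCP) lies at the very end of the fingers, on their centre line; the grasp point (between the pads) lies bot.hold_point_z behind it (bot.hold_point_z is the distance from the TCP to the grasp point, in m); z points along the fingers, y is the line along which they close (so a half turn about z gives the same grasp; the last joint's range is limited). The gripper opens to 85 mm and grips with 20 to 120 N. Pads are 22 mm wide; open, the fingers measure 114 mm over their backs; the gripper's body (76 mm by 85 mm) begins 54 mm behind the grasp point. The pads swing forward as they close: fully open they stand 13 mm farther back than shut.
Start: joints at [-1.296, 0.398, 0.045, 1.537, -0.019, 1.207, -0.051], TCP at [0.237, 0.605, 0.231] pointing down, gripper open.
Joint ranges: [-2.82, 2.82], [-0.49, 2.23], [-1.37, 1.46], [0, 2.46], [-1.36, 4.5], [0.23, 2], [-2.94, 2.94]. Speed limits (rad/s): [2.57, 2.57, 3.14, 3.14, 3.14, 3.14, 3.14].

## Interface

Orientations are given as a 3x3 rotation matrix whose columns are the frame's x, y, z axes.
In Python, from bench import bot, camera, camera_model, finder gives the robot as it stands.
- The arm moves only by the shell command python3 -m jog 'ROWS' [FORCE]. ROWS is JSON, a list of rows, each an object with "dp": the shift along the tool's x, y, z in cm, a list of three; "dr": the turn, a rotation vector about the tool's x, y, z in degrees, a list of three; "fingers": the closure, from -1 (fully open) to 1 (shut). A call has 1 to 12 rows; each row shifts and turns the commanded pose from where the row before left it, along the tool's axes as they then stand; what a row does not reach is not made up. A row lasts 1/8 s, in which the tool goes at most 62.5 mm and 10.7 degrees, less where a joint would pass 70% of its speed; a pose out of reach is approached as far as the arm can. A call is refused whole if a number of a shift passes 6.25 or a number of a turn 10.7, either way. A call with a gripper value outside its range is refused whole. The fingers move at their own pace and stop on an object; FORCE is the grip in N (left out, the last holds). Time passes only in rows, so rows that do not move let the fingers close. It gives the time, the measured TCP pose, the force, the opening and the grip force at its end, in the units of the state.
- bot.sense(): the state, without advancing time (a new reading comes with each control period).
- camera(name): name is "scene" or "top" or "wrist"; returns the picture (384x512x3 uint8, red, green, blue); there is no depth.
- camera_model(name): a dict with "camera_matrix" (3x3 intrinsics, pixels), "rvec" (rotation vector, rad) and "tvec" (3), from world to camera coordinates, as OpenCV has them; the wrist camera has in their place "tool_from_camera" (4x4, takes a point from camera to tool coordinates, whose origin is the TCP and whose axes are the flange's). Camera axes: x right, y down, z forward; pixel columns grow to the right and rows downward; lengths in m; the calibration is good to about 2 mm. The wrist camera is an equidistant fisheye: a pixel r from the principal point sees the ray r / f radians off the axis. A picture is of the moment at which its call begins: read the wrist's pose just before it. camera_model takes no time and is no camera call.
- bot.job_done(): hands the job in; it is judged then, once.
Trained networks look in the newest picture that a camera, given by its name, has taken for a name from the list of things; names that differ only in an ending like _2 or _b are one class to them, and where a whole thing is asked for, a point or a joint stands for the part that bears it (a point fixed in the world has none). Each returns a list of dicts, best first, with "p" (0 to 1); they miss things now and then, are a little off and sometimes report something else, mostly with a low value. They report only what shows in the picture. A call takes as long as a camera call. They do not tell look-alikes from the thing itself.
- finder.recognise(label, camera): "rect" ([left, top, right, bottom] in pixels, round what is visible of it).
The state is a dict: "clock": time; "joints": joint angles; "qd": joint speeds; "joint_efforts": joint torques, N m; "position": TCP position; "ee_rot": TCP orientation; "wrist_force": force on the tool from outside, world axes, zero at the start; "wrist_torque": the same for the moment, N m; "grip_width": opening from 0.0 (shut) to 1.0 (fully open); "gripper_force": force on a finger pad.
Only numpy, scipy, OpenCV 4.12 (cv2) and the standard library are available. Lean on these libraries where they do the work, as an engineer would, in place of code of your own. Each camera call takes 0.05 s, during which the arm holds its last target. There are 200 camera calls.

## Task

Pick the grinding point with the straight cylindrical stone out of the drilled wooden block and set its shank into the collet of the air grinder clamped nose up on the bench, fully home, without ramming it. Then turn the knurled collet nut clockwise with the fingers until the collet grips the shank hand-tight, but do not strain it. Let go, and leave the other points and everything else on the bench undisturbed.

Things in the scene. Friction and masses are not known exactly. Their poses are not given: they have to be found in the camera images.
- point_cyl: mounted grinding point to be fitted: cylindrical stone, 18 mm diameter and 22 mm tall (36 to 58 mm from the origin), 32 g. Same pale grey-pink abrasive on a bare steel shank of 8 mm diameter and 36 mm length as the others. Origin: centre of the shank's end face; z runs up the shank to the stone. The shank's end has a 1.4 mm wide, 2 mm high chamfer. It stands shank down in one of the block's three holes, the stone's underside 10 mm above the block; which hole differs.
- point_cone: bystander: mounted point with a tapered stone, 21 mm wide below, 6 mm at its top, 26 mm tall. Same pale grey-pink abrasive on a bare steel shank of 8 mm diameter and 36 mm length as the others. Origin: centre of the shank's end face; z runs up the shank to the stone. It stands in another hole of the block.
- point_ball: bystander: mounted point with a ball stone of 22 mm diameter. Same pale grey-pink abrasive on a bare steel shank of 8 mm diameter and 36 mm length as the others. Origin: centre of the shank's end face; z runs up the shank to the stone. It stands in the third hole of the block.
- block: fixed block of plain wood, 44 mm (x) by 140 mm (y) by 40 mm high, origin under its centre; three holes in a row along its y axis at -46, 0 and +46 mm, 9.5 mm wide, 26 mm deep.
- grinder: compact air die grinder, steel, 40 mm diameter, black rubber sleeve, unplugged and clamped nose up in a fixed bracket (grey foot 140 by 110 mm). Origin: on the spindle axis at bench level; z up along the spindle. 50 to 64 mm from the axis on the +x side stands an upright, 140 mm high; its flat fork (34 mm wide, top at 145 mm) holds the spindle's flats, so only the nut turns.
- spindle: the grinder's steel spindle with the blind bottom of its bore, on which the shank comes to rest. It does not turn. Same origin and axes as the grinder.
- collet_mouth (a point): on the spindle axis in the plane of the nut's top face, 172 mm above the bench; z points up out of the collet. The shank goes in here.
- nut_mid (a point): on the spindle axis, mid-height of the knurled steel collet nut: 26 mm diameter, 151 to 172 mm above the bench; any finger angle will do. Clockwise from above closes the jaws. Drag 0.16 N m; 0.65 to 1.5 rad from its unknown start the jaws meet the shank and the torque climbs 0.3 to 0.5 N m per rad: 0.09 to 0.18 N m above the free-turning level is hand-tight, 0.24 too much. Self-locking; at rest part of the drag drops out of a reading.
- collet_seat (a point): on the spindle axis at the bottom of the bore, 29 mm below the nut's face: the shank's end rests here when it is fully home; the stone's underside is then 7 mm above the nut's face, its top 29 mm above it.
- jaw_a: one of the four steel leaves (jaws) of the collet inside the nut, at +x of the axis in the grinder's frame. Origin: on the spindle axis at the leaves' root, 120 mm above the bench. Each leaf's flat face starts 4.5 to 5.9 mm from the axis, widest at the mouth, from 23.5 to 1 mm below the nut's face; it bends in by about 1 mm per rad of the nut.
- jaw_b: one of the four steel leaves (jaws) of the collet inside the nut, at +y of the axis in the grinder's frame. Origin: on the spindle axis at the leaves' root, 120 mm above the bench. Each leaf's flat face starts 4.5 to 5.9 mm from the axis, widest at the mouth, from 23.5 to 1 mm below the nut's face; it bends in by about 1 mm per rad of the nut.
- jaw_c: one of the four steel leaves (jaws) of the collet inside the nut, at -x of the axis in the grinder's frame. Origin: on the spindle axis at the leaves' root, 120 mm above the bench. Each leaf's flat face starts 4.5 to 5.9 mm from the axis, widest at the mouth, from 23.5 to 1 mm below the nut's face; it bends in by about 1 mm per rad of the nut.
- jaw_d: one of the four steel leaves (jaws) of the collet inside the nut, at -y of the axis in the grinder's frame. Origin: on the spindle axis at the leaves' root, 120 mm above the bench. Each leaf's flat face starts 4.5 to 5.9 mm from the axis, widest at the mouth, from 23.5 to 1 mm below the nut's face; it bends in by about 1 mm per rad of the nut.
- cell_a: bystander: loose lithium cell, upright, 18 mm diameter, 65 mm tall; origin under its centre.
- cell_b: bystander: another such upright cell.
- cell_c: bystander: another such upright cell.
- tape: bystander: roll of amber tape lying flat, 76 mm diameter, 19 mm high; origin under its centre.
- spanner: bystander: 150 mm steel spanner lying flat, origin under its middle, along its x axis.
- driver: bystander: 190 mm screwdriver with a black handle, lying along its x axis, origin under its middle.
- meter: bystander: black multimeter lying flat, 150 by 76 by 40 mm, origin under its centre.
Mind the look-alikes: they are no part of the job. Leave any orange or yellow look-alike of the grinder alone.

How it is judged:
By the outcome, as a careful person would: the job done as asked, in the order asked, and still so for the second after the job is handed in, with the robot touching nothing.
It also fails if it takes over 64 s, if anything falls off the work surface, if the arm or the gripper's body presses on something with over 40 N, if the wrist force passes 120 N, or if a joint passes its speed limit or range.

## Working session

There is one attempt and no reset: what is moved stays moved. The work goes in short steps, Python scripts to look and compute and a shell command to move; the robot and the scene stay as the last step left them, time stands still between calls to the robot, and variables do not carry over. Pictures are saved under pics/ and viewed, at most 10 in all, crops included, and the job is handed in when it is done.

```bash
mkdir -p pics; ls
python3 - <<'E'
from bench import bot,camera,camera_model,finder
import cv2,numpy as np
s=bot.sense(); print({k:np.round(v,3).tolist() for k,v in s.items()}, bot.hold_point_z)
ims=[]
for c in ("scene","top"):
    im=camera(c); cv2.imwrite(f"pics/{c}0.png",im[:,:,::-1]); 
    m=camera_model(c); print(c,{k:np.round(v,4).tolist() for k,v in m.items()})
    for l in ("point_cyl","point_cone","block","grinder","nut_mid","collet_mouth"):
        print(l,[(np.round(d["rect"]).tolist(),round(d["p"],2)) for d in finder.recognise(l,c)][:4])
print(camera_model("wrist"))
E
```

```text
pics
{'clock': 0.0, 'joints': [-1.296, 0.399, 0.045, 1.538, -0.019, 1.207, -0.051], 'qd': [-0.0, -0.0, 0.002, -0.001, -0.002, 0.0, -0.001], 'joint_efforts': [0.0, -47.512, 1.365, -25.422, 0.012, 0.009, -0.0], 'position': [0.237, 0.605, 0.23], 'ee_rot': [[-0.931, 0.365, -0.001], [0.365, 0.931, -0.002], [-0.0, -0.002, -1.0]], 'wrist_force': [-0.423, -0.351, -0.415], 'wrist_torque': [0.039, -0.001, -0.036], 'gripper_force': 0.0, 'grip_width': 1.002} 0.0187
scene {'camera_matrix': [[422.7326, 0.0, 256.1053], [0.0, 422.7326, 188.6473], [0.0, 0.0, 1.0]], 'rvec': [0.9793, 2.5675, -0.9203], 'tvec': [0.3963, -0.2081, 1.4318]}
point_cyl [([192.0, 162.0, 196.0, 169.0], 0.59)]
point_cone [([213.0, 180.0, 215.0, 188.0], 0.6)]
block [([184.0, 168.0, 224.0, 209.0], 0.84)]
grinder [([219.0, 125.0, 275.0, 190.0], 0.76), ([359.0, 184.0, 422.0, 248.0], 0.75), ([296.0, 219.0, 356.0, 288.0], 0.73), ([182.0, 168.0, 224.0, 210.0], 0.43)]
nut_mid []
collet_mouth []
top {'camera_matrix': [[396.7567, 0.0, 256.74], [0.0, 396.7567, 191.6194], [0.0, 0.0, 1.0]], 'rvec': [1.9983, -2.2246, 0.2423], 'tvec': [0.0282, 0.545, 1.1223]}
point_cyl []
point_cone []
block []
grinder [([155.0, 196.0, 190.0, 242.0], 0.88), ([280.0, 202.0, 319.0, 252.0], 0.62), ([305.0, 118.0, 325.0, 144.0], 0.61), ([142.0, 265.0, 189.0, 323.0], 0.6)]
nut_mid []
collet_mouth []
{'camera_matrix': array([[297.31863964,   0.        , 257.46745339],
       [  0.        , 297.31863964, 192.69445068],
       [  0.        ,   0.        ,   1.        ]]), 'tool_from_camera': array([[-1.28309545e-03, -9.45629771e-01, -3.25242508e-01,
         8.36383474e-02],
       [ 9.99998904e-01, -1.45342366e-03,  2.80734013e-04,
        -1.02127629e-03],
       [-7.38185596e-04, -3.25241792e-01,  9.45630600e-01,
        -1.43970033e-01],
       [ 0.00000000e+00,  0.00000000e+00,  0.00000000e+00,
         1.00000000e+00]])}
```

Run:
```python
import cv2,numpy as np
a=cv2.imread("pics/scene0.png");b=cv2.imread("pics/top0.png")
cv2.imwrite("pics/s1.png",cv2.resize(a[100:300,160:430],None,fx=2.9,fy=2.9,interpolation=cv2.INTER_CUBIC))
cv2.imwrite("pics/t1.png",cv2.resize(b,None,fx=1.55,fy=1.55,interpolation=cv2.INTER_CUBIC))
```

```text
(no output)
```

View pics/s1.png

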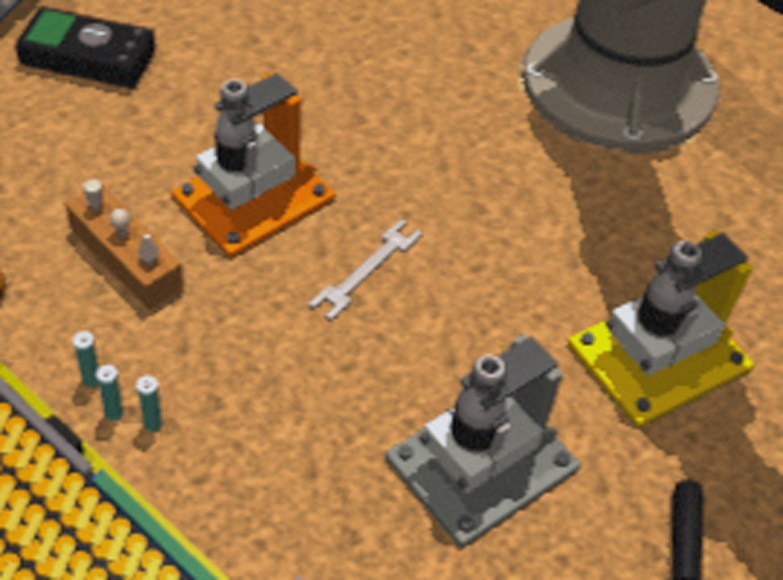

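View pics/t1.png

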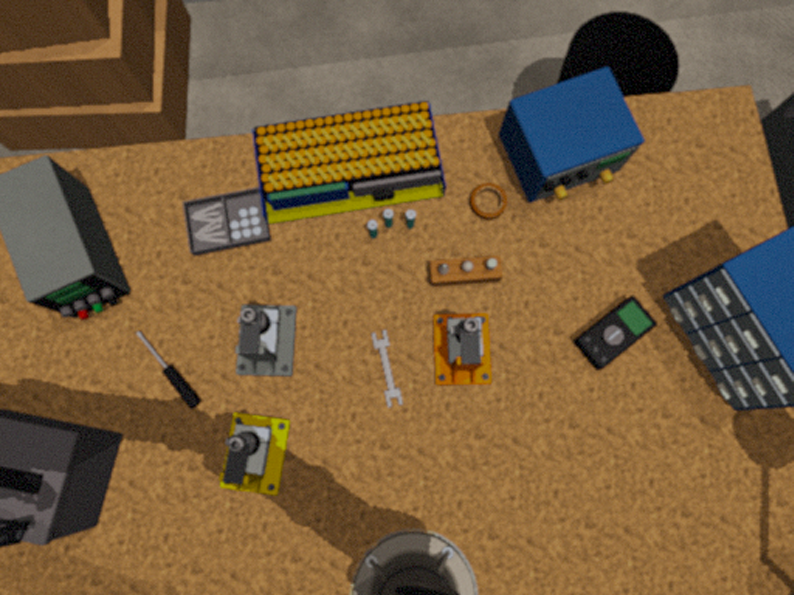

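The grey grinder is the real one: its nut is at about (489,368) in the scene crop and (253,315) in the top picture. The cylinder stands at the block's end, at (92,193) in scene and (491,264) in top, with the ball in the middle and the cone at the other end.

```bash
cat > h.py <<'E'
import numpy as np,cv2
from scipy.optimize import least_squares
from bench import bot,camera,camera_model,finder
def ray(c,u,v):
    m=camera_model(c);R=cv2.Rodrigues(np.array(m["rvec"]))[0];t=np.array(m["tvec"]).ravel()
    return -R.T@t, R.T@np.linalg.solve(m["camera_matrix"],[u,v,1.])
def plane(c,u,v,z):
    o,d=ray(c,u,v);return o+d*(z-o[2])/d[2]
def wray(u,v,s):
    m=camera_model("wrist");K=m["camera_matrix"];T=m["tool_from_camera"]
    x,y=(u-K[0,2])/K[0,0],(v-K[1,2])/K[1,1];r=np.hypot(x,y)
    d=np.array([x/r*np.sin(r),y/r*np.sin(r),np.cos(r)]) if r>1e-9 else np.array([0,0,1.])
    R=np.array(s["ee_rot"]);p=np.array(s["position"])
    return R@T[:3,3]+p, R@(T[:3,:3]@d)
def wplane(u,v,z,s):
    o,d=wray(u,v,s);return o+d*(z-o[2])/d[2]
def wproj(P,s):
    m=camera_model("wrist");K=m["camera_matrix"];T=m["tool_from_camera"]
    R=np.array(s["ee_rot"]);q=T[:3,:3].T@(R.T@(np.array(P)-s["position"])-T[:3,3])
    th=np.arctan2(np.hypot(q[0],q[1]),q[2]);n=np.hypot(q[0],q[1])
    return K[0,2]+K[0,0]*th*q[0]/n, K[1,2]+K[1,1]*th*q[1]/n
E
python3 - <<'E'
from h import *
S=lambda u,v:(160+u/2.9,100+v/2.9); T=lambda u,v:(u/1.55,v/1.55)
for n,a,b,z in (("cyl",(92,187),(491,263.5),.072),("ball",(120,217),(467,266),.065),("cone",(148,238),(444,268),.076),("nut",(489,368),(253,315),.172),("orange",(235,90),(472,325),.172)):
    print(n,plane("scene",*S(*a),z).round(4),plane("top",*T(*b),z).round(4))
for n,b in (("blkcorners",[(431,260),(431,284),(500,279),(500,256)]),):
    print(n,[plane("top",*T(*q),.04).round(3).tolist() for q in b])
print("foot",[plane("top",*T(*q),.005).round(3).tolist() for q in [(238,307),(297,307),(295,376),(238,375)]])
print("cells",[plane("top",*T(*q),.065).round(3).tolist() for q in [(373,226),(389,213),(410,214)]])
print("tape",plane("top",*T(489,200),.02).round(3))
E
```

```text
cyl [ 0.594  -0.2099  0.072 ] [ 0.5885 -0.2148  0.072 ]
ball [ 0.594  -0.1649  0.065 ] [ 0.5903 -0.1693  0.065 ]
cone [ 0.5952 -0.1171  0.076 ] [ 0.5882 -0.1234  0.076 ]
nut [0.5222 0.2372 0.172 ] [0.5154 0.2239 0.172 ]
orange [ 0.464  -0.1386  0.172 ] [ 0.458  -0.1483  0.172 ]
blkcorners [[0.616, -0.104, 0.04], [0.568, -0.098, 0.04], [0.564, -0.234, 0.04], [0.61, -0.241, 0.04]]
foot [[0.57, 0.289, 0.005], [0.558, 0.171, 0.005], [0.421, 0.185, 0.005], [0.435, 0.296, 0.005]]
cells [[0.69, 0.003, 0.065], [0.714, -0.031, 0.065], [0.707, -0.072, 0.065]]
tape [ 0.736 -0.239  0.02 ]
```

```bash
python3 -m jog '[{"dp":[-5,-3.1,-0.9],"dr":[0,0,5.3]},{"dp":[-5.2,-2.6,-0.9],"dr":[0,0,5.3]},{"dp":[-5.4,-2.1,-0.9],"dr":[0,0,5.3]},{"dp":[-5.6,-1.6,-0.9],"dr":[0,0,5.3]},{"dp":[-5.7,-1.1,-0.9],"dr":[0,0,5.3]},{"dp":[-5.8,-0.6,-0.9],"dr":[0,0,5.3]},{"dp":[-5.8,-0.1,-0.9],"dr":[0,0,5.3]},{"dp":[-5.7,0.4,-0.9],"dr":[0,0,5.3]},{"dp":[0,0,0]},{"dp":[0,0,0]}]'
python3 - <<'E'
from h import *
s=bot.sense();im=camera("wrist");cv2.imwrite("pics/w1.png",im[:,:,::-1])
print(s["position"].round(4) if hasattr(s["position"],"round") else s["position"],np.round(s["ee_rot"],3).tolist(),s["clock"])
for l in ("grinder","nut_mid"):
    print(l,[(np.round(d["rect"]).tolist(),round(d["p"],2)) for d in finder.recognise(l,"wrist")][:4])
print(wproj([.518,.231,.172],s))
E
```

```text
[0.2373 0.6052 0.2314] [[-0.931, 0.365, 0.0], [0.365, 0.931, 0.0], [0.0, 0.0, -1.0]] 0.7
grinder [([2.0, 323.0, 41.0, 382.0], 0.98), ([97.0, 342.0, 149.0, 382.0], 0.9), ([17.0, 223.0, 118.0, 340.0], 0.61)]
nut_mid []
(np.float64(111.80742418452141), np.float64(424.8927389820485))invalid input at $[0]: expected keys dp, dr, fingers
```

View pics/w1.png

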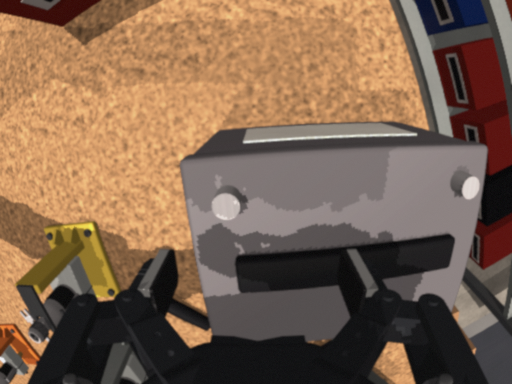

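```bash
python3 -m jog '[{"dp":[-4,-1.5,-3],"dr":[0,0,5.3],"fingers":-1},{"dp":[-5.2,-2.6,-1],"dr":[0,0,5.3],"fingers":-1},{"dp":[-5.4,-2.1,-1],"dr":[0,0,5.3],"fingers":-1},{"dp":[-5.6,-1.6,-1],"dr":[0,0,5.3],"fingers":-1},{"dp":[-5.7,-1.1,-0.5],"dr":[0,0,5.3],"fingers":-1},{"dp":[-5.8,-0.6,-0.5],"dr":[0,0,5.3],"fingers":-1},{"dp":[-5.8,-0.1,0],"dr":[0,0,5.3],"fingers":-1},{"dp":[-5.7,0.4,0],"dr":[0,0,5.3],"fingers":-1},{"dp":[0,0,0],"dr":[0,0,0],"fingers":-1},{"dp":[0,0,0],"dr":[0,0,0],"fingers":-1}]'
python3 - <<'E'
from h import *
s=bot.sense();im=camera("wrist");cv2.imwrite("pics/w2.png",im[:,:,::-1])
print(s["position"],np.round(s["ee_rot"],3).tolist(),s["clock"],np.round(s["joints"],2))
for l in ("grinder","nut_mid"):
    print(l,[(np.round(d["rect"]).tolist(),round(d["p"],2)) for d in finder.recognise(l,"wrist")][:4])
print(wproj([.518,.231,.172],s))
E
```

```text
clock: 2.1
position: [0.509, 0.2502, 0.3013]
ee_rot: [[-0.442, 0.897, -0.0], [0.897, 0.442, 0.001], [0.001, -0.0, -1.0]]
wrist_force: [0.1, 0.5, -0.1]
grip_width: 0.998
gripper_force: 0.0
[0.50901493 0.25021766 0.30130295] [[-0.442, 0.897, -0.0], [0.897, 0.442, 0.001], [0.001, -0.0, -1.0]] 2.1 [-0.85  0.22  0.38  1.65 -0.08  1.29  0.  ]
grinder [([109.0, 277.0, 180.0, 382.0], 0.93), ([189.0, 99.0, 307.0, 213.0], 0.73)]
nut_mid []
(np.float64(257.61504797834414), np.float64(202.82191862902525))
```

View pics/w2.png

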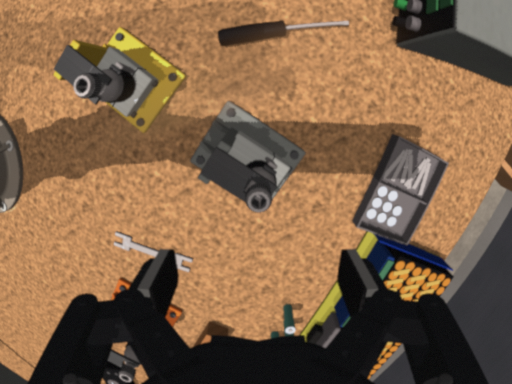

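The grey grinder's nut shows at about (259,200), close to the predicted (258,203). I'll fit its bore precisely.

Run:
```python
from h import *
s=bot.sense();im=cv2.imread("pics/w2.png")
c=cv2.resize(im[175:225,234:284],None,fx=8,fy=8,interpolation=cv2.INTER_CUBIC)
g=cv2.GaussianBlur(cv2.cvtColor(c,cv2.COLOR_BGR2GRAY),(0,0),4)
H=cv2.HoughCircles(g,cv2.HOUGH_GRADIENT,1.5,40,param1=60,param2=20,minRadius=20,maxRadius=130)
for h in (H[0][:5] if H is not None else []):
    u,v=234+(h[0]+.5)/8-.5,175+(h[1]+.5)/8-.5; print(h,u,v,wplane(u,v,.172,s).round(4)); cv2.circle(c,(int(h[0]),int(h[1])),int(h[2]),(0,255,0),1)
cv2.imwrite("pics/n1.png",c)
d=wplane(259,200,.172,s)-wplane(260,200,.172,s);print("mm/px",np.linalg.norm(d)*1e3)
```

```text
mm/px 0.9798322550444063
```

View pics/n1.png

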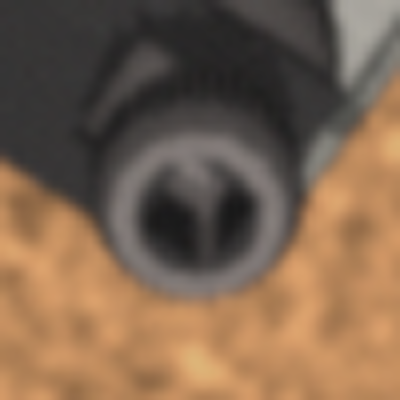

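Run:
```python
from h import *
s=bot.sense();N=wplane(258.2,201.1,.172,s);print(N)
R=np.array(s["ee_rot"]);print("tool-rel nut",R.T@(N-s["position"]))
# rel pose for cylinder view: same tool rel, tool y along world x
for C in ([.591,-.212,.072],):
    print("delta in current tool axes", R.T@(np.array(C)-N))
```

```text
[0.51711108 0.23408808 0.172     ]
tool-rel nut [-0.01949342  0.00014671  0.12915921]
delta in current tool axes [-0.43252262 -0.13204607  0.09971043]
```

```bash
python3 -m jog '[{"dp":[-5.42,-1.52,0],"dr":[0,0,3.3],"fingers":-1},{"dp":[-5.5,-1.21,0],"dr":[0,0,3.3],"fingers":-1},{"dp":[-5.56,-0.9,0],"dr":[0,0,3.3],"fingers":-1},{"dp":[-5.6,-0.58,0],"dr":[0,0,3.3],"fingers":-1},{"dp":[-5.63,-0.26,2],"dr":[0,0,3.3],"fingers":-1},{"dp":[-5.63,0.07,2.5],"dr":[0,0,3.3],"fingers":-1},{"dp":[-5.62,0.39,2.5],"dr":[0,0,3.3],"fingers":-1},{"dp":[-5.4,0.7,3],"dr":[0,0,3],"fingers":-1},{"dp":[0,0,0],"dr":[0,0,0],"fingers":-1},{"dp":[0,0,0],"dr":[0,0,0],"fingers":-1},{"dp":[0,0,0],"dr":[0,0,0],"fingers":-1}]'
python3 - <<'E'
from h import *
s=bot.sense();im=camera("wrist");cv2.imwrite("pics/w3.png",im[:,:,::-1])
for l in ("point_cyl","point_ball","point_cone","block"):
    print(l,[(np.round(d["rect"]).tolist(),round(d["p"],2)) for d in finder.recognise(l,"wrist")][:4])
u,v=wproj([.591,-.212,.072],s);print(u,v,np.round(s["joints"],2))
x0,y0=int(u)-95,int(v)-50
cv2.imwrite("pics/c1.png",cv2.resize(im[y0:y0+100,x0:x0+130,::-1],None,fx=6,fy=6,interpolation=cv2.INTER_CUBIC));print(x0,y0)
E
```

```text
clock: 3.62
position: [0.5916, -0.1891, 0.202]
ee_rot: [[-0.006, 1.0, 0.002], [1.0, 0.006, 0.001], [0.001, 0.002, -1.0]]
wrist_force: [0.2, -0.0, 1.2]
grip_width: 1.002
gripper_force: 0.0
point_cyl [([244.0, 195.0, 268.0, 217.0], 0.69)]
point_ball [([248.0, 152.0, 268.0, 173.0], 0.94)]
point_cone [([251.0, 106.0, 273.0, 120.0], 0.66)]
block [([164.0, 310.0, 202.0, 345.0], 0.75), ([237.0, 90.0, 281.0, 219.0], 0.6)]
256.68693799389575 204.09314639288664 [-0.23  0.44  0.64  1.66 -0.28  1.14  0.49]
161 154
```

View pics/c1.png

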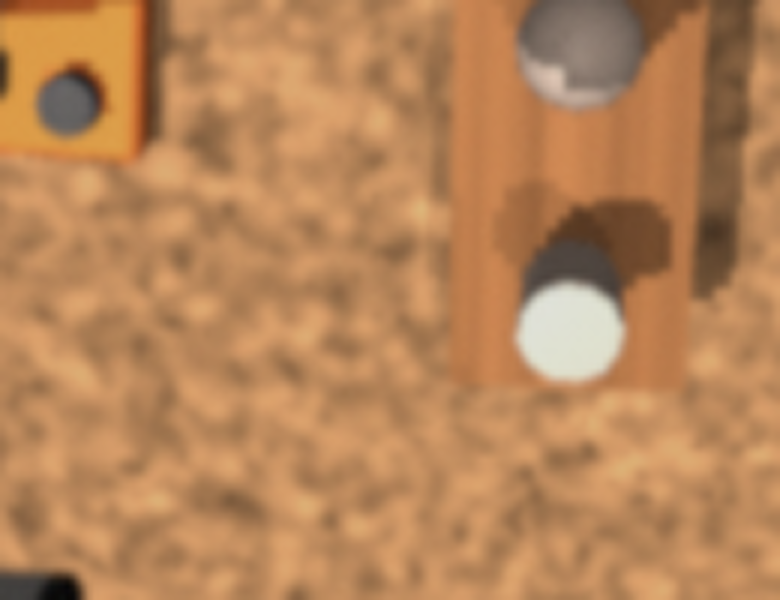

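The cylindrical stone's bright round top is at about (570,331) in the crop, the ball above it at (581,45). Centroiding the disc.

Run:
```python
from h import *
s=bot.sense();im=cv2.imread("pics/w3.png").astype(float)
y0,x0=193,240;w=im[y0:y0+30,x0:x0+32]; b=np.clip((w[:,:,0]-120)/80,0,1)
n,L,st,ce=cv2.connectedComponentsWithStats((b>.4).astype(np.uint8));k=1+st[1:,4].argmax()
m=b*cv2.dilate((L==k).astype(np.uint8),np.ones((3,3)));Y,X=np.mgrid[:30,:32]
u,v=x0+(m*X).sum()/m.sum(),y0+(m*Y).sum()/m.sum();print(u,v,st[k])
C=wplane(u,v,.072,s);R=np.array(s["ee_rot"]);d=R.T@(C-s["position"]);print(C,"tool rel cm",d*100)
```

```text
255.48561490390284 208.98927013323902 [  7   8  18  16 219]
[ 0.58893714 -0.21894984  0.072     ] tool rel cm [-2.82199166 -0.21799836 12.98042977]
```

```bash
python3 -m jog '[{"dp":[-2.82,-0.22,2],"dr":[0,0,0],"fingers":-1},{"dp":[0,0,5],"dr":[0,0,0],"fingers":-1},{"dp":[0,0,5],"dr":[0,0,0],"fingers":-1},{"dp":[0,0,3.5],"dr":[0,0,0],"fingers":-1},{"dp":[0,0,0],"dr":[0,0,0],"fingers":-1},{"dp":[0,0,0],"dr":[0,0,0],"fingers":0.3}]' 40
```

```text
clock: 4.62
position: [0.5896, -0.2205, 0.0479]
ee_rot: [[-0.002, 1.0, 0.003], [1.0, 0.002, -0.001], [-0.001, 0.003, -1.0]]
wrist_force: [0.6, -0.7, -0.1]
grip_width: 0.817
gripper_force: 0.0
```

```bash
python3 -m jog '[{"dp":[0,0,0],"dr":[0,0,0],"fingers":0.4},{"dp":[0,0,0],"dr":[0,0,0],"fingers":0.5},{"dp":[0,0,0],"dr":[0,0,0],"fingers":0.6},{"dp":[0,0,0],"dr":[0,0,0],"fingers":1},{"dp":[0,0,0],"dr":[0,0,0],"fingers":1},{"dp":[0,0,0],"dr":[0,0,0],"fingers":1}]' 40
```

```text
clock: 5.38
position: [0.5892, -0.2201, 0.0472]
ee_rot: [[-0.002, 1.0, 0.002], [1.0, 0.002, -0.0], [-0.0, 0.002, -1.0]]
wrist_force: [-0.7, 0.2, 5.6]
grip_width: 0.194
gripper_force: 39.1
```

```bash
python3 -m jog '[{"dp":[0,0,-1],"dr":[0,0,0],"fingers":1},{"dp":[0,0,-2],"dr":[0,0,0],"fingers":1},{"dp":[0,0,-4],"dr":[0,0,0],"fingers":1},{"dp":[0,0,-5],"dr":[0,0,0],"fingers":1},{"dp":[0,0,-5],"dr":[0,0,0],"fingers":1},{"dp":[0,0,-5],"dr":[0,0,0],"fingers":1},{"dp":[0,0,0],"dr":[0,0,0],"fingers":1},{"dp":[0,0,0],"dr":[0,0,0],"fingers":1}]' 40
python3 - <<'E'
from h import *
s=bot.sense();im=camera("wrist");cv2.imwrite("pics/w4.png",im[:,:,::-1])
R=np.array(s["ee_rot"])
u,v=wproj(s["position"]+R@[0,0,-.0248],s);print(u,v)
x0,y0=int(u)-50,int(v)-45
cv2.imwrite("pics/c2.png",cv2.resize(im[y0:y0+80,x0:x0+100,::-1],None,fx=7,fy=7,interpolation=cv2.INTER_CUBIC));print(x0,y0)
E
```

```text
clock: 6.38
position: [0.5872, -0.2198, 0.2663]
ee_rot: [[-0.001, 1.0, -0.001], [1.0, 0.001, 0.001], [0.001, -0.001, -1.0]]
wrist_force: [0.8, 0.4, -1.8]
grip_width: 0.192
gripper_force: 39.6
257.85984757045145 275.0508285131644
207 230
```

View pics/c2.png

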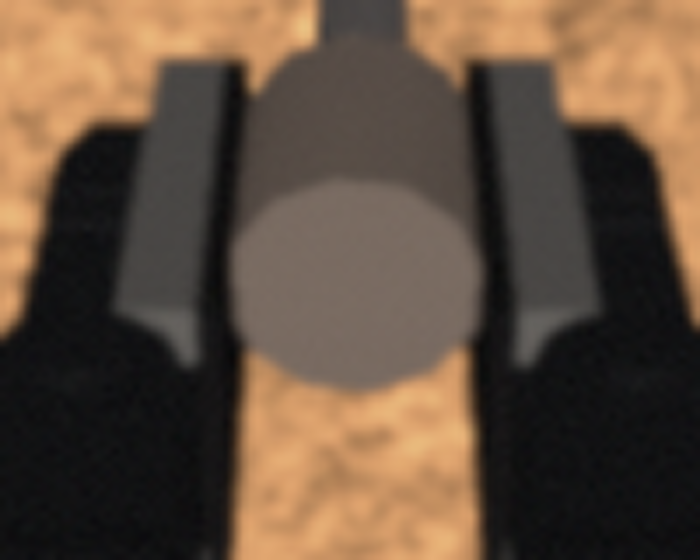

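The stone is held squarely between the pads (top centre about (357,284) in the crop, shank straight). Carrying it to above the collet.

```bash
python3 -m jog '[{"dp":[5.66,-0.87,0],"dr":[0,0,-3.28],"fingers":1},{"dp":[5.7,-0.54,0],"dr":[0,0,-3.28],"fingers":1},{"dp":[5.72,-0.21,0],"dr":[0,0,-3.28],"fingers":1},{"dp":[5.72,0.11,0],"dr":[0,0,-3.28],"fingers":1},{"dp":[5.71,0.44,0],"dr":[0,0,-3.28],"fingers":1},{"dp":[5.66,0.77,0],"dr":[0,0,-3.28],"fingers":1},{"dp":[5.6,1.09,0],"dr":[0,0,-3.28],"fingers":1},{"dp":[5.5,1.41,0],"dr":[0,0,-3.28],"fingers":1},{"dp":[0,0,0],"dr":[0,0,0],"fingers":1},{"dp":[0,0,0],"dr":[0,0,0],"fingers":1},{"dp":[0,0,0],"dr":[0,0,0],"fingers":1}]' 40
cat > d.py <<'E'
from h import *
import sys
s=bot.sense();R=np.array(s["ee_rot"]);T=np.array([float(a) for a in sys.argv[1:4]])
print("need tool cm",(R.T@(T-s["position"])*100).round(3),"tilt deg",np.degrees(cv2.Rodrigues(R)[0].ravel()).round(2),"ydir",np.degrees(np.arctan2(R[1,1],R[0,1])).round(1), np.round(s["joints"],2))
E
python3 d.py .5177 .2328 .21
```

```text
clock: 7.8
position: [0.5188, 0.2298, 0.2658]
ee_rot: [[-0.441, 0.898, -0.001], [0.898, 0.441, -0.001], [-0.001, -0.001, -1.0]]
wrist_force: [-0.4, 0.4, -0.4]
grip_width: 0.191
gripper_force: 39.5
need tool cm [0.325 0.042 5.575] tilt deg [-9.5180e+01 -1.5277e+02  1.5000e-01] ydir 26.1 [-0.84  0.24  0.42  1.7  -0.1   1.22  0.06]
```

```bash
python3 -m jog '[{"dp":[0.32,0.04,2],"dr":[0,0,0],"fingers":1},{"dp":[0,0,2.9],"dr":[0,0,0],"fingers":1},{"dp":[0,0,0],"dr":[0,0,0],"fingers":1},{"dp":[0,0,0],"dr":[0,0,0],"fingers":1}]' 40
python3 d.py .5177 .2328 .205
python3 - <<'E'
from h import *
s=bot.sense()
a=camera("wrist");b=camera("scene");c=camera("top")
u,v=wproj([.517,.234,.19],s);su,sv=329,227;tu,tv=163,203
def cr(im,u,v,w,h,f):
    x,y=int(u-w/2),int(v-h/2);print(x,y);return cv2.resize(im[y:y+h,x:x+w,::-1],(int(w*f),int(h*f)),interpolation=cv2.INTER_CUBIC)
cv2.imwrite("pics/i1.png",np.hstack([cr(a,u,v,80,100,5),cr(b,su,sv-8,66,83,6)[:498]  if 0 else cv2.resize(cr(b,su,sv-8,80,100,5),(400,500))]))
E
```

```text
clock: 8.3
position: [0.5184, 0.2342, 0.2183]
ee_rot: [[-0.442, 0.897, 0.001], [0.897, 0.442, 0.001], [-0.0, 0.001, -1.0]]
wrist_force: [0.4, -0.1, -1.5]
grip_width: 0.193
gripper_force: 39.5
need tool cm [-0.097 -0.132  1.33 ] tilt deg [9.505e+01 1.528e+02 1.000e-01] ydir 26.2 [-0.84  0.28  0.41  1.76 -0.12  1.12  0.07]
216 177
289 169
```

View pics/i1.png

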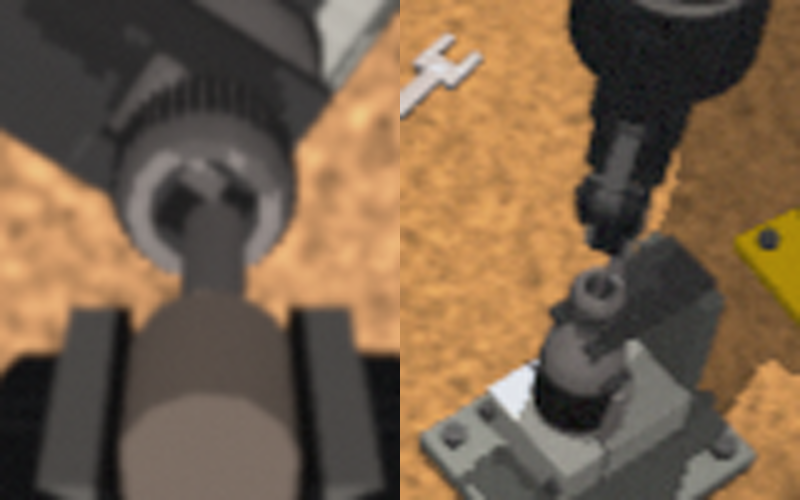

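Run:
```python
from h import *
m=camera_model("scene")
for n,P in (("nut",[.5171,.2341,.172]),("shank end",[.5184,.2345,.185]),("underside",[.5184,.2345,.221]),("tcp",[.5184,.2342,.218])):
    q=cv2.projectPoints(np.array([P],float),m["rvec"],m["tvec"],m["camera_matrix"],None)[0].ravel();print(n,q,(q-[289,169])*5+[400,0])
```

```text
nut [329.10332403 224.84013243] [600.51662016 279.20066216]
shank end [329.62759834 221.99477465] [603.13799171 264.97387327]
underside [331.86140831 212.58473762] [614.30704157 217.92368812]
tcp [331.56801509 213.30818815] [612.84007545 221.54094073]
```

Run:
```python
from h import *
b=camera("scene");cv2.imwrite("pics/i2.png",cv2.resize(b[190:240,305:360,::-1],None,fx=12,fy=12,interpolation=cv2.INTER_CUBIC))
```

```text
(no output)
```

View pics/i2.png

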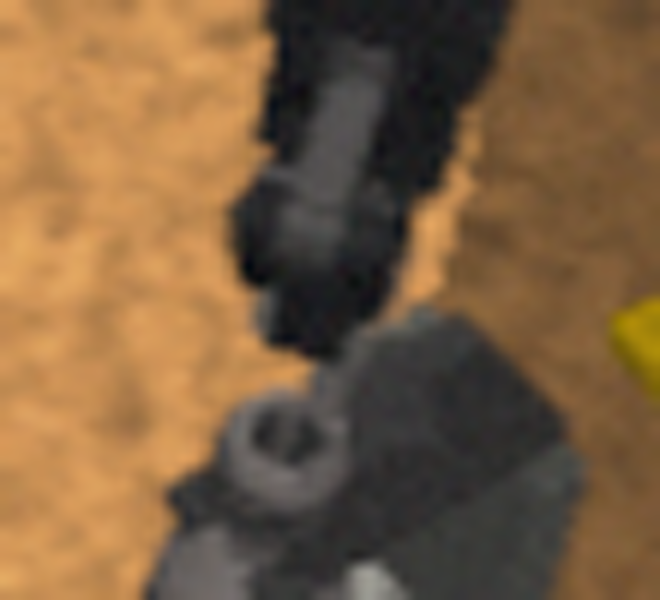

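Run:
```python
from h import *
s=bot.sense();R=np.array(s["ee_rot"]);f=lambda p:((np.array(wproj(p,s))-[216,177])*5+2.5).round(0)
print("N",f([.5171,.2341,.172]),"tip",[f(s["position"]+R@[x,0,z]) for x in (0,.0014,.0025,.005) for z in (.03,.033)],"underside",f(s["position"]+R@[.0014,0,-.003]),"top",f(s["position"]+R@[.0014,0,-.025]))
m=camera_model("scene");Rs=cv2.Rodrigues(np.array(m["rvec"]))[0];print(Rs.round(2), s["position"])
# shift in scene px per 1mm world at nut, and tip prediction
pr=lambda P:cv2.projectPoints(np.array([P],float),m["rvec"],m["tvec"],m["camera_matrix"],None)[0].ravel()
n=np.array([.5171,.2341,.172]);print([(pr(n+np.eye(3)[i]*.01)-pr(n)).round(2) for i in range(3)])
```

```text
N [202. 203.] tip [array([214., 251.]), array([214., 241.]), array([214., 241.]), array([214., 232.]), array([214., 234.]), array([214., 224.]), array([214., 216.]), array([214., 207.])] underside [215. 369.] top [216. 483.]
[[-0.75  0.67  0.  ]
 [ 0.51  0.58 -0.64]
 [-0.43 -0.47 -0.77]] [0.51832837 0.23507008 0.21847688]
[array([-2.95,  2.41]), array([3.28, 2.71]), array([ 0.6 , -2.51])]
```

Run:
```python
from h import *
s=bot.sense();g=camera("wrist").astype(int).mean(2).round().astype(int)
print("pos",s["position"]);print("cols",list(range(236,280,2)))
for v in list(range(200,300,2)): print(v,g[v,236:280,].reshape(-1,2).mean(1).astype(int).tolist())
```

```text
pos [0.51832837 0.23507008 0.21847688]
cols [236, 238, 240, 242, 244, 246, 248, 250, 252, 254, 256, 258, 260, 262, 264, 266, 268, 270, 272, 274, 276, 278]
200 [57, 65, 69, 49, 40, 45, 45, 49, 57, 59, 58, 62, 53, 52, 43, 42, 37, 40, 54, 61, 62, 73]
202 [56, 69, 51, 36, 46, 58, 69, 72, 75, 77, 77, 79, 77, 73, 63, 49, 37, 35, 52, 61, 67, 117]
204 [39, 45, 35, 41, 64, 74, 78, 79, 81, 81, 80, 81, 82, 80, 76, 67, 49, 37, 41, 62, 96, 148]
206 [56, 39, 39, 62, 75, 79, 86, 94, 96, 93, 92, 91, 92, 90, 83, 76, 69, 48, 41, 98, 158, 163]
208 [60, 44, 54, 73, 80, 101, 126, 132, 108, 98, 98, 99, 102, 114, 100, 81, 74, 63, 45, 128, 177, 178]
210 [59, 47, 67, 80, 101, 133, 138, 128, 110, 123, 94, 76, 91, 101, 100, 93, 79, 70, 56, 123, 174, 172]
212 [57, 52, 73, 100, 131, 137, 113, 79, 93, 108, 114, 90, 70, 87, 104, 99, 90, 74, 67, 113, 163, 146]
214 [57, 56, 79, 124, 137, 114, 70, 55, 80, 97, 101, 96, 66, 57, 82, 100, 112, 88, 71, 96, 158, 140]
216 [84, 66, 88, 129, 130, 80, 52, 35, 37, 60, 90, 85, 45, 34, 44, 93, 134, 116, 76, 97, 165, 151]
218 [135, 79, 97, 135, 124, 65, 38, 32, 33, 53, 70, 72, 66,
[... 3521 characters left out ...]
137, 145, 148, 158, 159, 140, 116, 43, 17, 22]
288 [21, 18, 58, 129, 137, 137, 145, 157, 157, 146, 161, 167, 158, 156, 160, 167, 158, 141, 126, 49, 19, 23]
290 [20, 19, 66, 142, 154, 155, 156, 165, 155, 144, 166, 178, 175, 164, 162, 170, 168, 159, 139, 61, 20, 23]
292 [22, 20, 71, 140, 150, 158, 161, 168, 166, 164, 173, 180, 180, 164, 155, 155, 161, 164, 149, 68, 19, 20]
294 [22, 20, 69, 127, 132, 143, 152, 146, 157, 174, 174, 170, 163, 150, 155, 156, 160, 166, 154, 73, 20, 20]
296 [20, 22, 80, 144, 138, 140, 148, 150, 152, 161, 158, 152, 150, 141, 145, 151, 158, 159, 150, 78, 25, 22]
298 [21, 28, 99, 159, 154, 155, 156, 162, 163, 154, 133, 129, 136, 130, 134, 153, 167, 161, 154, 89, 24, 20]
```

```bash
cat > fit.py <<'E'
from h import *
def fit(s,top,bot_,und,tip,wid,uc,zf=None):
    R=np.array(s["ee_rot"]);p=np.array(s["position"])
    def f(q):
        x,z,a,y=q
        P=lambda dx,dy,dz:np.array(wproj(p+R@np.array([x+dx*np.cos(a)+dz*np.sin(a),y+dy,z-dx*np.sin(a)+dz*np.cos(a)]),s))
        l,r=P(0,-.009,0)[0],P(0,.009,0)[0]
        return [P(.009,0,0)[1]-top,P(-.009,0,0)[1]-bot_,P(.009,0,.022)[1]-und,P(.0026,0,.058)[1]-tip,r-l-wid,(l+r)/2-uc]
    o=least_squares(f,[0,-.025,0,0]);x,z,a,y=o.x
    t=np.array([x+.058*np.sin(a),y,z+.058*np.cos(a)])
    print("x,y,ztop mm",(np.array([x,y,z])*1e3).round(2),"tilt",np.degrees(a).round(2),"tip tool mm",(t*1e3).round(2),"res",o.fun.round(2));return R@t+p
E
python3 - <<'E'
from fit import *
s=bot.sense()
t=fit(s,256,285.5,235.5,217.,36,257.5);print("tip world",t,s["position"])
# nut ring centre: hole cols ~246.5..265.5, rows ~212..228
for vv in (219,220,221): print(vv,wplane(256.5,vv,.172,s))
E
```

```text
x,y,ztop mm [ -1.3   -0.59 -19.55] tilt 1.67 tip tool mm [ 0.39 -0.59 38.43] res [ 0.49 -0.12 -0.69  0.33 -0.02 -0.  ]
tip world [0.5174875  0.23522231 0.17983313] [0.51813591 0.23509155 0.21826042]
219 [0.51785448 0.23300506 0.172     ]
220 [0.51819318 0.23231579 0.172     ]
221 [0.5185329  0.23162444 0.172     ]
```

```bash
python3 -m jog '[{"dp":[-0.24,-0.09,0],"dr":[0,0,0],"fingers":1},{"dp":[0,0,0.3],"dr":[0,0,0],"fingers":1},{"dp":[0,0,0.3],"dr":[0,0,0],"fingers":1},{"dp":[0,0,0],"dr":[0,0,0],"fingers":1},{"dp":[0,0,0.3],"dr":[0,0,0],"fingers":1},{"dp":[0,0,0],"dr":[0,0,0],"fingers":1}]' 40
python3 d.py .5177 .2323 .1815
python3 - <<'E'
from h import *
g=camera("wrist").astype(int).mean(2)
print("cols",list(range(236,280,2)))
for v in list(range(198,246,2)): print(v,g[v,236:280,].reshape(-1,2).mean(1).astype(int).tolist())
print(g[246:300,257].astype(int).tolist())
E
```

```text
clock: 9.3
position: [0.5177, 0.2324, 0.208]
ee_rot: [[-0.443, 0.896, -0.0], [0.896, 0.443, -0.0], [-0.0, -0.0, -1.0]]
wrist_force: [1.1, 0.7, 0.1]
grip_width: 0.196
gripper_force: 39.5
need tool cm [-4.000e-03 -2.000e-03  2.651e+00] tilt deg [-9.4940e+01 -1.5291e+02  4.0000e-02] ydir 26.3 [-0.83  0.29  0.41  1.77 -0.13  1.1   0.08]
cols [236, 238, 240, 242, 244, 246, 248, 250, 252, 254, 256, 258, 260, 262, 264, 266, 268, 270, 272, 274, 276, 278]
198 [43, 43, 45, 58, 84, 88, 70, 48, 45, 45, 39, 44, 38, 41, 42, 40, 42, 42, 44, 50, 60, 62]
200 [46, 44, 49, 76, 73, 61, 47, 40, 45, 47, 39, 45, 40, 42, 45, 40, 42, 41, 41, 46, 58, 62]
202 [57, 53, 64, 72, 54, 41, 44, 40, 48, 52, 52, 57, 51, 53, 49, 40, 45, 40, 36, 46, 60, 61]
204 [58, 60, 73, 57, 36, 40, 49, 55, 68, 73, 76, 76, 76, 75, 71, 59, 50, 42, 36, 41, 58, 62]
206 [52, 40, 50, 36, 36, 52, 69, 75, 78, 79, 81, 80, 80, 82, 80, 77, 68, 54, 38, 34, 48, 64]
208 [59, 50, 35, 35, 49, 69, 77, 80, 82, 85, 87, 87, 85, 86, 86, 81, 77, 72, 60, 38, 50, 107]
210 [61, 58, 39, 49, 69, 76, 81, 87, 92, 96, 98, 98, 96, 99, 98, 89, 80, 78, 70, 48, 63, 1
[... 1273 characters left out ...]
80, 80, 79, 78, 94, 122, 148, 156, 155, 153, 159, 164]
238 [100, 93, 87, 127, 153, 129, 86, 79, 79, 79, 80, 81, 80, 80, 80, 91, 122, 138, 129, 94, 102, 112]
240 [72, 48, 30, 109, 128, 86, 77, 78, 79, 79, 80, 80, 79, 80, 79, 78, 80, 108, 113, 31, 50, 72]
242 [69, 41, 23, 92, 89, 76, 77, 78, 79, 81, 80, 79, 80, 79, 79, 78, 77, 85, 82, 23, 43, 71]
244 [69, 36, 22, 57, 73, 75, 77, 79, 79, 79, 80, 80, 80, 80, 80, 78, 78, 75, 58, 20, 37, 69]
[80, 80, 80, 82, 81, 81, 81, 82, 81, 89, 105, 111, 111, 111, 111, 111, 112, 111, 111, 111, 111, 112, 111, 111, 112, 111, 111, 111, 111, 111, 112, 110, 111, 110, 110, 110, 109, 111, 111, 123, 150, 164, 163, 154, 148, 152, 154, 152, 155, 166, 177, 179, 173, 164]
```

```bash
python3 -m jog '[{"dp":[-0.1,0.03,0],"dr":[0,0,0],"fingers":1},{"dp":[0,0,0.3],"dr":[0,0,0],"fingers":1},{"dp":[0,0,0.2],"dr":[0,0,0],"fingers":1},{"dp":[0,0,0],"dr":[0,0,0],"fingers":1}]' 40
python3 -m jog '[{"dp":[0,0,0.3],"dr":[0,0,0],"fingers":1},{"dp":[0,0,0.2],"dr":[0,0,0],"fingers":1},{"dp":[0,0,0],"dr":[0,0,0],"fingers":1}]' 40
python3 -m jog '[{"dp":[0,0,0.3],"dr":[0,0,0],"fingers":1},{"dp":[0,0,0],"dr":[0,0,0],"fingers":1}]' 40
```

```text
clock: 9.85
position: [0.5184, 0.2316, 0.203]
ee_rot: [[-0.444, 0.896, -0.001], [0.896, 0.444, -0.0], [0.0, -0.001, -1.0]]
wrist_force: [-0.2, 0.2, -0.8]
grip_width: 0.194
gripper_force: 39.5
clock: 10.22
position: [0.5184, 0.2315, 0.198]
ee_rot: [[-0.443, 0.896, -0.001], [0.896, 0.443, -0.0], [-0.0, -0.001, -1.0]]
wrist_force: [-0.2, -0.0, -0.5]
grip_width: 0.193
gripper_force: 39.5
clock: 10.48
position: [0.5184, 0.2315, 0.195]
ee_rot: [[-0.443, 0.896, -0.0], [0.896, 0.443, -0.0], [-0.0, -0.0, -1.0]]
wrist_force: [0.0, 0.3, -1.2]
grip_width: 0.196
gripper_force: 39.5
```

```bash
python3 -m jog '[{"dp":[0,0,0.3],"dr":[0,0,0],"fingers":1},{"dp":[0,0,0.3],"dr":[0,0,0],"fingers":1},{"dp":[0,0,0],"dr":[0,0,0],"fingers":1}]' 40
python3 -m jog '[{"dp":[0,0,0.2],"dr":[0,0,0],"fingers":1},{"dp":[0,0,0.2],"dr":[0,0,0],"fingers":1},{"dp":[0,0,0],"dr":[0,0,0],"fingers":1}]' 40
```

```text
clock: 10.85
position: [0.5184, 0.2315, 0.1889]
ee_rot: [[-0.443, 0.896, -0.001], [0.896, 0.443, -0.0], [-0.0, -0.001, -1.0]]
wrist_force: [-0.1, -1.4, -1.8]
grip_width: 0.189
gripper_force: 39.5
clock: 11.22
position: [0.5185, 0.2315, 0.1851]
ee_rot: [[-0.443, 0.896, -0.0], [0.896, 0.443, -0.0], [-0.0, -0.0, -1.0]]
wrist_force: [0.8, -1.3, -0.6]
grip_width: 0.196
gripper_force: 39.5
```

```bash
for i in 1; do python3 -m jog '[{"dp":[0,0,0.1],"dr":[0,0,0],"fingers":1},{"dp":[0,0,0.1],"dr":[0,0,0],"fingers":1},{"dp":[0,0,0],"dr":[0,0,0],"fingers":1}]' 40 | grep -E "posi|force"; done
python3 -m jog '[{"dp":[0,0,0.1],"dr":[0,0,0],"fingers":1},{"dp":[0,0,0],"dr":[0,0,0],"fingers":1}]' 40 | grep -E "posi|force"
python3 -m jog '[{"dp":[0,0,0.1],"dr":[0,0,0],"fingers":1},{"dp":[0,0,0],"dr":[0,0,0],"fingers":1}]' 40 | grep -E "posi|force"
```

```text
position: [0.5186, 0.2315, 0.1833]
wrist_force: [0.2, -1.6, 0.1]
gripper_force: 39.6
position: [0.5186, 0.2315, 0.1823]
wrist_force: [-0.8, -2.7, 1.5]
gripper_force: 39.6
position: [0.5186, 0.2315, 0.1812]
wrist_force: [0.1, -1.7, 0.8]
gripper_force: 39.6
```

```bash
python3 -m jog '[{"dp":[-0.02,0,0.1],"dr":[0,0,0],"fingers":1},{"dp":[0,0,0],"dr":[0,0,0],"fingers":1}]' 40 | grep -E "posi|force"
python3 -m jog '[{"dp":[0,0,0.1],"dr":[0,0,0],"fingers":1},{"dp":[0,0,0],"dr":[0,0,0],"fingers":1}]' 40 | grep -E "posi|force"
```

```text
position: [0.5186, 0.2315, 0.1802]
wrist_force: [0.2, -2.1, -0.1]
gripper_force: 39.6
position: [0.5187, 0.2315, 0.1792]
wrist_force: [-0.3, -2.6, 0.1]
gripper_force: 39.6
```

```bash
python3 -m jog '[{"dp":[0,0,0.1],"dr":[0,0,0],"fingers":1},{"dp":[0,0,0],"dr":[0,0,0],"fingers":1}]' 40 | grep -E "posi|force"
```

```text
position: [0.5187, 0.2315, 0.1782]
wrist_force: [0.1, -2.3, -0.7]
gripper_force: 39.6
```

```bash
python3 -m jog '[{"dp":[0,0,0.1],"dr":[0,0,0],"fingers":1},{"dp":[0,0,0],"dr":[0,0,0],"fingers":1}]' 40 | grep -E "posi|force"
python3 -m jog '[{"dp":[0,0,0.05],"dr":[0,0,0],"fingers":1},{"dp":[0,0,0],"dr":[0,0,0],"fingers":1}]' 40 | grep -E "posi|force"
```

```text
position: [0.5186, 0.2315, 0.1772]
wrist_force: [0.1, -2.8, 0.6]
gripper_force: 39.6
position: [0.5187, 0.2314, 0.1768]
wrist_force: [-0.3, -2.7, 0.4]
gripper_force: 39.6
```

```bash
python3 -m jog '[{"dp":[0,0,0.05],"dr":[0,0,0],"fingers":1},{"dp":[0,0,0],"dr":[0,0,0],"fingers":1}]' 40 | grep -E "posi|force"
python3 -m jog '[{"dp":[0,0,0.05],"dr":[0,0,0],"fingers":1},{"dp":[0,0,0],"dr":[0,0,0],"fingers":1}]' 40 | grep -E "posi|force"
```

```text
position: [0.5187, 0.2315, 0.1763]
wrist_force: [0.3, -2.4, 1.3]
gripper_force: 39.6
position: [0.5188, 0.2315, 0.1762]
wrist_force: [-0.9, -3.4, 5.1]
gripper_force: 39.9
```

```bash
python3 -m jog '[{"dp":[0,0,0.04],"dr":[0,0,0],"fingers":1},{"dp":[0,0,0],"dr":[0,0,0],"fingers":1}]' 40 | grep -E "posi|force"
python3 - <<'E'
from fit import *
s=bot.sense();g=camera("wrist").astype(int).mean(2)
print(g[225:300,257].astype(int).tolist());print(g[270,230:285].astype(int).tolist())
E
```

```text
position: [0.5188, 0.2315, 0.1761]
wrist_force: [-1.6, -3.0, 7.0]
gripper_force: 40.1
[82, 85, 87, 93, 99, 102, 101, 97, 84, 76, 79, 81, 82, 82, 83, 82, 83, 83, 82, 83, 83, 82, 81, 83, 83, 83, 83, 82, 82, 84, 93, 110, 115, 116, 115, 115, 115, 115, 114, 115, 114, 115, 115, 115, 115, 114, 114, 117, 114, 113, 114, 115, 114, 114, 115, 114, 113, 115, 114, 115, 117, 126, 138, 151, 160, 167, 171, 168, 161, 158, 159, 158, 149, 149, 158]
[74, 75, 76, 74, 66, 47, 25, 15, 19, 44, 85, 109, 114, 115, 115, 114, 114, 115, 115, 115, 115, 114, 114, 115, 115, 115, 114, 114, 115, 115, 114, 114, 114, 114, 114, 114, 114, 115, 115, 115, 116, 115, 115, 115, 108, 81, 42, 19, 19, 28, 51, 67, 75, 77, 75]
```

```bash
python3 -m jog '[{"dp":[0,0,-0.03],"dr":[0,0,0],"fingers":0.6},{"dp":[0,0,0],"dr":[0,0,0],"fingers":0.3},{"dp":[0,0,0],"dr":[0,0,0],"fingers":0.1},{"dp":[0,0,0],"dr":[0,0,0],"fingers":0.1},{"dp":[0,0,0],"dr":[0,0,0],"fingers":0.1}]' 40
python3 - <<'E'
from h import *
s=bot.sense();g=camera("wrist").astype(int).mean(2);print(s["wrist_torque"].round(3))
print(g[225:300,257].astype(int).tolist());print(g[270,230:285].astype(int).tolist())
E
```

```text
clock: 14.78
position: [0.5186, 0.2317, 0.1755]
ee_rot: [[-0.444, 0.896, -0.0], [0.896, 0.444, 0.0], [0.0, 0.0, -1.0]]
wrist_force: [-0.3, -0.2, 0.0]
grip_width: 0.451
gripper_force: 0.0
[-0.051 -0.05   0.014]
[81, 84, 86, 87, 94, 101, 100, 101, 98, 87, 80, 79, 79, 78, 80, 79, 79, 81, 83, 86, 86, 87, 87, 87, 87, 87, 86, 86, 87, 87, 88, 88, 87, 87, 88, 87, 88, 88, 87, 87, 88, 87, 88, 94, 104, 112, 115, 114, 113, 113, 113, 113, 114, 113, 113, 113, 113, 113, 113, 112, 114, 113, 113, 113, 116, 127, 140, 146, 147, 147, 153, 159, 153, 148, 156]
[168, 170, 172, 172, 170, 164, 152, 146, 142, 130, 104, 85, 80, 82, 84, 88, 91, 97, 100, 103, 108, 109, 111, 113, 114, 114, 113, 112, 112, 113, 112, 111, 110, 108, 106, 99, 90, 85, 82, 81, 80, 78, 78, 87, 125, 162, 175, 174, 173, 174, 174, 174, 172, 167, 161]
```

Run:
```python
from h import *
a=camera("wrist");b=camera("scene")
cv2.imwrite("pics/r1.png",np.hstack([cv2.resize(a[195:305,215:300,::-1],(425,550),interpolation=cv2.INTER_CUBIC),cv2.resize(b[195:270,305:355,::-1],(366,550),interpolation=cv2.INTER_CUBIC)]))
```

```text
(no output)
```

View pics/r1.png

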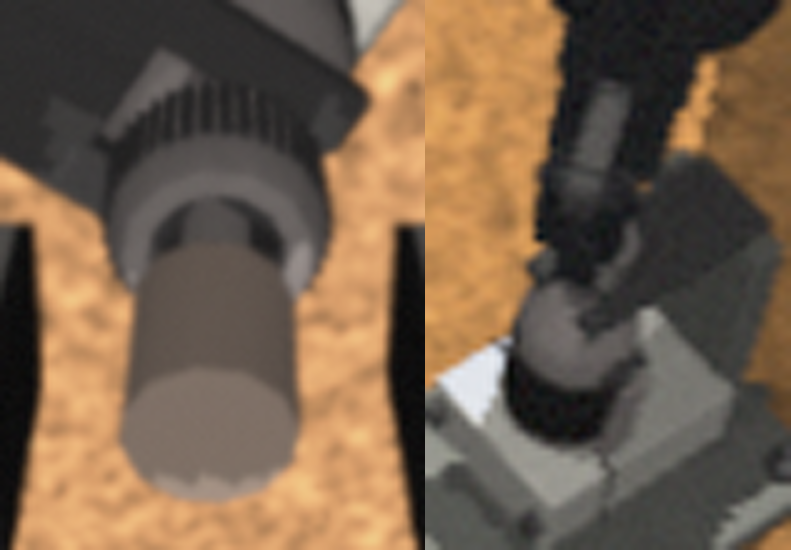

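Now the stone stands free in the collet, leaning a few degrees towards the camera in the loose jaws (top disc around (210,435)), with the nut ring centred at column 216. Closing the jaws will straighten it. I'll turn back 40°, then go down onto the nut.

```bash
python3 -m jog '[{"dp":[0.15,0,0],"dr":[0,0,-10],"fingers":0},{"dp":[0,0,0],"dr":[0,0,-10],"fingers":0},{"dp":[0,0,0],"dr":[0,0,-10],"fingers":0},{"dp":[0,0,0],"dr":[0,0,-10],"fingers":0},{"dp":[0,0,0],"dr":[0,0,0],"fingers":0},{"dp":[0,0,0],"dr":[0,0,0],"fingers":0}]' 60
python3 d.py .5180 .2330 .1505
```

```text
clock: 15.68
position: [0.518, 0.2327, 0.1757]
ee_rot: [[-0.915, 0.404, 0.0], [0.404, 0.915, 0.0], [-0.0, 0.0, -1.0]]
wrist_force: [0.1, 0.3, -0.4]
grip_width: 0.499
gripper_force: 0.0
need tool cm [0.014 0.024 2.521] tilt deg [3.7150e+01 1.7612e+02 1.0000e-02] ydir 66.2 [-0.72  0.31  0.28  1.81 -0.1   1.04  0.75]
```

```bash
python3 -m jog '[{"dp":[0,0,1],"dr":[0,0,0],"fingers":0},{"dp":[0,0,1],"dr":[0,0,0],"fingers":0},{"dp":[0,0,0.5],"dr":[0,0,0],"fingers":0},{"dp":[0,0,0],"dr":[0,0,0],"fingers":0},{"dp":[0,0,0],"dr":[0,0,0],"fingers":0}]' 60
python3 -c "
from bench import bot;s=bot.sense();print(s['wrist_torque'].round(3),s['joint_efforts'].round(3))"
python3 -m jog '[{"dp":[0,0,0],"dr":[0,0,0],"fingers":0.2},{"dp":[0,0,0],"dr":[0,0,0],"fingers":0.3},{"dp":[0,0,0],"dr":[0,0,0],"fingers":0.4},{"dp":[0,0,0],"dr":[0,0,0],"fingers":1},{"dp":[0,0,0],"dr":[0,0,0],"fingers":1}]' 60
python3 -c "
from bench import bot;s=bot.sense();print(s['wrist_torque'].round(3),s['joint_efforts'].round(3))"
```

```text
clock: 16.3
position: [0.5182, 0.2329, 0.1509]
ee_rot: [[-0.916, 0.402, 0.0], [0.402, 0.916, 0.0], [-0.0, 0.0, -1.0]]
wrist_force: [-0.0, -0.1, -0.1]
grip_width: 0.5
gripper_force: 0.0
[-0.009 -0.032  0.004] [-2.200e-02 -3.968e+01  3.027e+00 -2.239e+01  8.000e-03  9.000e-03
 -1.000e-03]
clock: 16.92
position: [0.5184, 0.2335, 0.1513]
ee_rot: [[-0.916, 0.401, 0.001], [0.401, 0.916, 0.001], [-0.001, 0.002, -1.0]]
wrist_force: [0.3, 2.4, 4.0]
grip_width: 0.288
gripper_force: 59.0
[ 0.311  0.041 -0.094] [  0.75  -37.876   3.597 -20.697   0.423   0.173   0.065]
```

```bash
cat > q.py <<'E'
from bench import bot
import numpy as np
s=bot.sense();R=np.array(s["ee_rot"]);print(round(s["clock"],2),"yaw",np.degrees(np.arctan2(R[1,1],R[0,1])).round(2),"pos",(1e3*np.array(s["position"])).round(1),"F",np.round(s["wrist_force"],1),"Ftool",np.round(R.T@s["wrist_force"],1),"T",np.round(s["wrist_torque"],3),"j7",round(s["joint_efforts"][6],3),round(s["joints"][6],2))
E
J='python3 -m jog'
python3 -m jog '[{"dp":[0,0,0],"dr":[0,0,5],"fingers":1}]' 60 >/dev/null; python3 q.py
python3 -m jog '[{"dp":[0,0,0],"dr":[0,0,5],"fingers":1}]' 60 >/dev/null; python3 q.py
python3 -m jog '[{"dp":[0,0,0],"dr":[0,0,5],"fingers":1}]' 60 >/dev/null; python3 q.py
python3 -m jog '[{"dp":[0,0,0],"dr":[0,0,5],"fingers":1}]' 60 >/dev/null; python3 q.py
```

```text
17.05 yaw 61.25 pos [518.4 233.4 151.3] F [0.3 1.4 3.7] Ftool [ 0.4  1.4 -3.7] T [0.28  0.024 0.151] j7 0.477 0.67
17.18 yaw 56.23 pos [518.4 233.4 151.3] F [0.2 0.7 3.3] Ftool [ 0.2  0.7 -3.3] T [0.245 0.038 0.08 ] j7 0.366 0.59
17.3 yaw 51.23 pos [518.3 233.4 151.3] F [-1.   1.3  4. ] Ftool [ 1.5  0.4 -4. ] T [0.272 0.047 0.188] j7 0.364 0.51
17.43 yaw 46.23 pos [518.3 233.3 151.3] F [-0.4  2.   3.6] Ftool [ 1.6  1.2 -3.6] T [0.235 0.039 0.132] j7 0.363 0.43
```

```bash
python3 -m jog '[{"dp":[0,0,0],"dr":[0,0,5],"fingers":1}]' 60 >/dev/null; python3 q.py
python3 -m jog '[{"dp":[0,0,0],"dr":[0,0,5],"fingers":1}]' 60 >/dev/null; python3 q.py
python3 -m jog '[{"dp":[0,0,0],"dr":[0,0,5],"fingers":1}]' 60 >/dev/null; python3 q.py
python3 -m jog '[{"dp":[0,0,0],"dr":[0,0,0],"fingers":1}]' 60 >/dev/null; python3 q.py
```

```text
17.55 yaw 41.23 pos [518.3 233.3 151.3] F [-0.4  1.2  3.8] Ftool [ 1.2  0.5 -3.8] T [0.212 0.025 0.135] j7 0.363 0.35
17.68 yaw 36.23 pos [518.3 233.3 151.3] F [0.1 1.4 4. ] Ftool [ 1.1  0.9 -4. ] T [0.203 0.079 0.159] j7 0.362 0.27
17.8 yaw 31.23 pos [518.2 233.3 151.3] F [0.5 0.6 4.3] Ftool [ 0.3  0.8 -4.3] T [0.226 0.118 0.139] j7 0.361 0.19
17.93 yaw 31.38 pos [518.3 233.3 151.3] F [-1.   1.5  4.7] Ftool [ 1.8 -0.1 -4.7] T [ 0.233  0.173 -0.164] j7 0.007 0.19
```

```bash
python3 -m jog '[{"dp":[0,0,0],"dr":[0,0,5],"fingers":1}]' 60 >/dev/null; python3 q.py
python3 -m jog '[{"dp":[0,0,0],"dr":[0,0,5],"fingers":1}]' 60 >/dev/null; python3 q.py
python3 -m jog '[{"dp":[0,0,0],"dr":[0,0,5],"fingers":1}]' 60 >/dev/null; python3 q.py
python3 -m jog '[{"dp":[0,0,0],"dr":[0,0,5],"fingers":1}]' 60 >/dev/null; python3 q.py
```

```text
18.05 yaw 26.33 pos [518.2 233.3 151.3] F [-0.9  2.   6. ] Ftool [ 2.1  0.1 -6. ] T [0.246 0.127 0.143] j7 0.467 0.11
18.18 yaw 21.31 pos [518.2 233.3 151.3] F [-1.3  1.   5.1] Ftool [ 1.4 -0.8 -5.1] T [0.221 0.143 0.193] j7 0.36 0.03
18.3 yaw 16.31 pos [518.2 233.2 151.3] F [-1.2  1.5  5.6] Ftool [ 1.8 -0.7 -5.6] T [0.247 0.16  0.194] j7 0.358 -0.05
18.43 yaw 11.31 pos [518.1 233.2 151.3] F [-1.1  0.1  5.7] Ftool [ 0.3 -1.1 -5.7] T [0.26  0.217 0.216] j7 0.357 -0.13
```

```bash
python3 -m jog '[{"dp":[0,0,0],"dr":[0,0,2.5],"fingers":1}]' 60 >/dev/null; python3 q.py
python3 -m jog '[{"dp":[0,0,0],"dr":[0,0,2.5],"fingers":1}]' 60 >/dev/null; python3 q.py
python3 -m jog '[{"dp":[0,0,0],"dr":[0,0,2.5],"fingers":1}]' 60 >/dev/null; python3 q.py
python3 -m jog '[{"dp":[0,0,0],"dr":[0,0,2.5],"fingers":1}]' 60 >/dev/null; python3 q.py
```

```text
18.55 yaw 8.87 pos [518.1 233.2 151.3] F [-1.5  2.5  6.3] Ftool [ 2.7 -1.1 -6.3] T [0.245 0.193 0.094] j7 0.038 -0.17
18.68 yaw 6.39 pos [518.1 233.2 151.3] F [-0.7  0.9  5.9] Ftool [ 1.  -0.6 -5.9] T [0.216 0.247 0.174] j7 0.096 -0.21
18.8 yaw 3.89 pos [518.1 233.2 151.3] F [-1.7  1.1  5.5] Ftool [ 1.2 -1.6 -5.5] T [0.231 0.251 0.146] j7 0.096 -0.25
18.93 yaw 1.39 pos [518.1 233.2 151.3] F [-1.3  0.8  6.2] Ftool [ 0.8 -1.2 -6.2] T [0.247 0.225 0.156] j7 0.096 -0.29
```

```bash
python3 -m jog '[{"dp":[0,0,0],"dr":[0,0,2.5],"fingers":1}]' 60 >/dev/null; python3 q.py
python3 -m jog '[{"dp":[0,0,0],"dr":[0,0,2.5],"fingers":1}]' 60 >/dev/null; python3 q.py
python3 -m jog '[{"dp":[0,0,0],"dr":[0,0,2.5],"fingers":1}]' 60 >/dev/null; python3 q.py
python3 -m jog '[{"dp":[0,0,0],"dr":[0,0,2.5],"fingers":1}]' 60 >/dev/null; python3 q.py
```

```text
19.05 yaw -1.11 pos [518.1 233.2 151.3] F [-1.5  0.9  6.3] Ftool [ 0.9 -1.5 -6.3] T [0.209 0.228 0.194] j7 0.094 -0.33
19.18 yaw -3.61 pos [518.  233.2 151.3] F [-1.1  1.6  5.8] Ftool [ 1.5 -1.2 -5.8] T [0.186 0.247 0.173] j7 0.089 -0.37
19.3 yaw -6.11 pos [518.  233.2 151.3] F [-1.3  1.5  5.4] Ftool [ 1.4 -1.5 -5.4] T [0.217 0.284 0.149] j7 0.081 -0.41
19.43 yaw -8.6 pos [518.  233.2 151.3] F [-0.9  0.   5.9] Ftool [-0.1 -0.9 -5.9] T [0.187 0.263 0.169] j7 0.071 -0.45
```

```bash
python3 -m jog '[{"dp":[0,0,0],"dr":[0,0,2.5],"fingers":1}]' 60 >/dev/null; python3 q.py
python3 -m jog '[{"dp":[0,0,0],"dr":[0,0,2.5],"fingers":1}]' 60 >/dev/null; python3 q.py
python3 -m jog '[{"dp":[0,0,0],"dr":[0,0,2.5],"fingers":1}]' 60 >/dev/null; python3 q.py
python3 -m jog '[{"dp":[0,0,0],"dr":[0,0,2.5],"fingers":1}]' 60 >/dev/null; python3 q.py
```

```text
19.55 yaw -11.1 pos [518.  233.2 151.3] F [-1.2  1.1  6.3] Ftool [ 0.8 -1.3 -6.3] T [0.287 0.298 0.173] j7 0.061 -0.49
19.68 yaw -13.6 pos [518.  233.2 151.3] F [-1.5  1.   6.7] Ftool [ 0.7 -1.7 -6.7] T [0.229 0.282 0.172] j7 0.049 -0.53
19.8 yaw -16.1 pos [518.  233.2 151.3] F [-1.6  0.7  5.7] Ftool [ 0.3 -1.7 -5.7] T [0.179 0.309 0.242] j7 0.037 -0.57
19.93 yaw -18.6 pos [517.9 233.2 151.3] F [-1.7  1.4  6.4] Ftool [ 0.7 -2.1 -6.4] T [0.193 0.287 0.248] j7 0.025 -0.61
```

```bash
python3 -m jog '[{"dp":[0,0,0],"dr":[0,0,2.5],"fingers":1}]' 60 >/dev/null; python3 q.py
python3 -m jog '[{"dp":[0,0,0],"dr":[0,0,2.5],"fingers":1}]' 60 >/dev/null; python3 q.py
python3 -m jog '[{"dp":[0,0,0],"dr":[0,0,2.5],"fingers":1}]' 60 >/dev/null; python3 q.py
```

```text
20.05 yaw -21.09 pos [517.9 233.3 151.3] F [-1.   1.2  6.9] Ftool [ 0.7 -1.4 -6.9] T [0.278 0.288 0.244] j7 0.012 -0.65
20.18 yaw -23.59 pos [517.9 233.2 151.3] F [-1.9  0.8  6.5] Ftool [-0.  -2.1 -6.5] T [0.219 0.299 0.259] j7 -0.002 -0.68
20.3 yaw -26.08 pos [517.9 233.3 151.3] F [-1.5  2.5  6.8] Ftool [ 1.6 -2.4 -6.8] T [0.266 0.269 0.302] j7 -0.016 -0.72
```

Torque is about 0.12–0.14 N m above the free level, so hand-tight. Releasing and retreating.

```bash
python3 -m jog '[{"dp":[0,0,0],"dr":[0,0,0],"fingers":0.3},{"dp":[0,0,0],"dr":[0,0,0],"fingers":0},{"dp":[0,0,0],"dr":[0,0,0],"fingers":-0.2},{"dp":[0,0,0],"dr":[0,0,0],"fingers":-0.2},{"dp":[0,0,-1],"dr":[0,0,0],"fingers":-0.2},{"dp":[0,0,-3],"dr":[0,0,0],"fingers":-0.2},{"dp":[0,0,-4],"dr":[0,0,0],"fingers":-0.2},{"dp":[0,0,-4],"dr":[0,0,0],"fingers":-0.2},{"dp":[0,0,0],"dr":[0,0,0],"fingers":-0.2},{"dp":[0,0,0],"dr":[0,0,0],"fingers":-0.2}]'
python3 q.py
python3 - <<'E'
from h import *
s=bot.sense();im=camera("wrist").astype(float);g=im.mean(2)
print(wproj([.518,.233,.201],s),wproj([.518,.233,.172],s))
u,v=map(int,wproj([.518,.233,.201],s))
print("col",u,"rows",v-40,g[v-40:v+30,u].astype(int).tolist())
for r in (v-4,v,v+4): print("row",r,"cols",u-25,g[r,u-25:u+26].astype(int).tolist())
for l in ("point_cyl","point_ball","point_cone"): print(l,[(np.round(d["rect"]).tolist(),round(d["p"],2)) for d in finder.recognise(l,"wrist")][:3])
E
```

```text
clock: 21.55
position: [0.5177, 0.2328, 0.2707]
ee_rot: [[0.441, 0.898, -0.0], [0.898, -0.441, 0.0], [0.0, -0.0, -1.0]]
wrist_force: [-0.6, -0.5, -0.3]
grip_width: 0.601
gripper_force: 0.0
21.55 yaw -26.17 pos [517.7 232.8 270.7] F [-0.6 -0.5 -0.3] Ftool [-0.7 -0.3  0.3] T [ 0.002 -0.017 -0.023] j7 -0.001 -0.8
(np.float64(257.3961093733717), np.float64(204.05551009543944)) (np.float64(257.42513966903414), np.float64(191.92886051705588))
col 257 rows 164 [56, 41, 38, 42, 41, 40, 40, 38, 39, 40, 42, 43, 49, 61, 70, 74, 78, 84, 88, 86, 68, 55, 65, 73, 75, 74, 73, 74, 74, 78, 91, 100, 103, 103, 103, 103, 103, 102, 103, 109, 125, 135, 137, 138, 139, 137, 137, 137, 136, 137, 136, 138, 143, 144, 144, 141, 136, 135, 137, 133, 131, 137, 146, 154, 157, 159, 162, 164, 163, 156]
row 200 cols 232 [53, 52, 51, 52, 52, 52, 53, 52, 52, 52, 54, 54, 54, 55, 62, 77, 95, 102, 102, 102, 103, 103, 102, 102, 103, 103, 102, 103, 103, 103, 103, 104, 103, 102, 102, 96, 94, 121, 145, 155, 162, 165, 166, 164, 157, 147, 140, 142, 147, 151, 159]
row 204 cols 232 [53, 52, 53, 52, 52, 53, 53, 53, 54, 53, 57, 66, 73, 85, 88, 101, 108, 114, 124, 123, 112, 106, 109, 114, 125, 125, 113, 108, 109, 109, 105, 103, 104, 103, 103, 104, 104, 120, 149, 162, 166, 168, 165, 161, 153, 145, 142, 142, 143, 143, 134]
row 208 cols 232 [80, 89, 102, 122, 131, 135, 140, 144, 137, 133, 137, 145, 147, 143, 136, 131, 135, 136, 135, 137, 136, 138, 137, 137, 138, 139, 138, 138, 139, 139, 138, 137, 138, 137, 133, 135, 132, 131, 128, 122, 120, 126, 138, 149, 159, 166, 166, 159, 147, 138, 133]
point_cyl [([245.0, 186.0, 271.0, 218.0], 0.79)]
point_ball []
point_cone []
```

Run:
```python
from h import *
s=bot.sense()
im=camera("wrist");hsv=cv2.cvtColor(im[180:225,235:285],cv2.COLOR_RGB2HSV)
m=((hsv[:,:,1]<60)&(hsv[:,:,2]>95)).astype(np.uint8)
for i in range(0,45,2): print(180+i,"".join("#" if x else "." for x in m[i]))
p=lambda x,y,z:np.round(wproj(np.array([.518,.233,z])+np.array(s["ee_rot"])@[x,y,0],s),1)
print("pred top disc",p(.009,0,.201),p(-.009,0,.201),p(0,-.009,.201),p(0,.009,.201),"underside far",p(.009,0,.179),"nut far",p(.013,0,.172))
```

```text
180 ........................................##########
182 ........................................##########
184 .......................................###########
186 ..............#................###.....#######....
188 .............#.................####....#..........
190 ................................####..............
192 .................................###..............
194 .....................####.........##...##.........
196 .................#############....##..............
198 ...............#################..................
200 .............####################.................
202 .............#####################................
204 .............#####################................
206 .............#####################................
208 ..............###################.................
210 ...............#################..................
212 .................#############....................
214 ......................###.........................
216 ..................................................
218 ..................................................
220 ..................................................
222 ..................................................
224 ..................................................
pred top disc [257.8 192.9] [257.8 214.8] [246.1 204. ] [269.5 204. ] underside far [257.8 184.2] nut far [257.8 177.2]
```

The stone's top disc is centred at about (258,204), where an upright, fully seated point should be. Handing in.

```bash
python3 -c "
from bench import bot;print(bot.job_done())"
```

```text
the job is handed in; nothing more can be done
None
```

The cylindrical point is seated in the grey grinder's collet and the nut is turned to about 0.12–0.14 N m above free-turning torque (hand-tight). The gripper is clear, and I handed the job in at about 22 s. I did not look at the other points and bench items again afterwards, but no unexpected contact forces showed.

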